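# Lean-angle check of a lamp driver board on the tilt stand

### The job

Check the lean switch of the driver board lying in the tilt stand's cradle: put the red T-key into the slotted latch head and turn it anticlockwise to its stop to free the cradle, raise the cradle's handle side until its pointer stands at the orange set index, and keep it there for a good second. Then bring the cradle gently back down to level, turn the key back to its stop so that the cradle is latched again, and leave the key seated in the latch. The board must stay in its nest, the set index stays as set, and the things lying around are left alone.

Things in the scene. Friction and masses are not known exactly. Their poses are not given: they have to be found in the camera images.
- tilt_stand: Grey tilt stand fixed on the table, 210 x 265 mm, 210 mm high. Origin under the middle of its base; x points away from the handle side (front = -x), y left, z up. Bearing cheeks at y = -76 and +76 mm. Latch at x -55, y +122, top z 128 mm. Aluminium scale arc of radius 104 mm about the pivot at y = -104 mm, ticks each 5 degrees, its zero straight ahead of the pivot (-x).
- cradle (a joint): Tilt of the cradle in rad: 0 = level on its rest (stop), grows as the front (handle side) goes up, upper stop 0.96. A friction hinge: stays where it is left, about 5 N at the handle moves it. While the latch is locked its tongue holds down a tab on the cradle's left side and it cannot tilt.
- cradle_handle (a point): Middle of the cradle's black handle grip, a round bar 17 mm thick, 66 mm long, along the stand's y, 130 mm in front of the pivot axis and 6 mm above it when level; 37 mm free between bar and cradle. Moves with the cradle, an aluminium open tray 168 x 124 x 34 mm.
- pointer_tip (a point): Red tip of the cradle's dark pointer, 113 mm from the pivot axis, at y = -92 mm of the stand, just inboard of the quadrant. It moves with the cradle; at level it points straight ahead (stand -x).
- set_index (a joint): Angle in rad at which the orange set index stands on the quadrant, counted like the cradle's tilt: the pointer stands at the index when cradle equals set_index. Set between 0.38 and 0.72; held by friction, not to be moved.
- index_mark (a point): Outer end of the orange set index, a 6 mm thick orange block clamped on the quadrant with a black thumb screw, 113 mm from the pivot axis, at y = -104 mm of the stand.
- latch (a joint): Turn of the latch head in rad about the vertical, anticlockwise seen from above: 0 = locked stop (tongue over the cradle's tab), 1.22 = free stop (tongue swung away). Some friction, stays where left.
- latch_mouth (a point): Centre of the top face of the latch head, a steel and brass cylinder 40 mm across with a slot 27 x 8 mm, 22 mm deep, in its top. At latch = 0 the slot runs along this frame's y (which is then the stand's y) and turns with the head.
- latch_key: Red T-key, 81 mm tall, 140 g, upright in its wooden block at the start. Origin at the tip of the steel blade, z up the shank; blade 24 mm wide (its y), 6 mm thick (x), 22 mm long, tip 20 x 4 mm. Above it a collar 26 mm across, then the shank; red cross bar on top along y, 70 mm long, 14 mm thick (x), 17 mm high, centre 72.5 mm above the origin. Half a turn makes no difference.
- key_collar (a point): Centre of the underside of the key's collar, 22 mm above the blade's tip; it lies on the latch head's top face when the key is seated.
- key_block: Wooden block, fixed, 56 x 66 x 42 mm, origin under its centre; the key stands in a slot in its top along its y, 26 mm deep, collar on the block.
- driver_board: Green circuit board 36 x 62 x 15 mm, lying loose in the black nest on the floor of the cradle, 16 mm below the pivot axis. Origin at the centre of its underside.
- marker_1: White marker pen with a red cap, 129 mm long; a bystander.
- screwdriver: Screwdriver with a blue handle, 195 mm long; a bystander.
- pivot (a point): Point on the cradle's pivot axis midway between the cheeks, 105 mm above the table; fixed to the stand, whose axes it has.
- waiting_board: A second green circuit board, 36 x 62 x 15 mm, waiting on the table to the right of the stand; a bystander.
Things that resemble listed ones, but are neither listed nor needed, are in the scene too. What is meant by the latch_key is not green or turquoise, and is the smaller of those in its own colour.

How it is judged (in metres and radians):
On the way, in this order (a step that is already met when the one before it is completed fails the run):
1. the key is seated in the latch head (distance between key_collar and latch_mouth below 0.006 m and angle between latch_key's own z axis and vertical below 0.15 rad), for 0.2 s.
2. the latch is turned to its free stop with the key in it (value of joint latch above 1.08 rad and distance between key_collar and latch_mouth below 0.008 m), for 0.2 s.
3. the cradle stands at the set index, within 4 degrees, for one second (angle between the x axis of pointer_tip and the x axis of index_mark, either way round below 0.07 rad and velocity of joint cradle between -0.15 and 0.15 rad/s), for 1 s.
4. the cradle is back level on its rest (value of joint cradle below 0.03 rad), for 0.2 s.
At the end, for the whole second after the job is handed in: Cradle level on its rest (under 0.03 rad), latch back at its locked stop (under 0.14 rad), key seated in the latch head (collar within 8 mm of its top centre, upright within 0.15 rad), board flat in its nest (origin within 24 mm of the pivot point), both at rest (value of joint latch below 0.14 rad and value of joint cradle below 0.03 rad and distance between key_collar and latch_mouth below 0.008 m and angle between latch_key's own z axis and vertical below 0.15 rad and linear speed of each of latch_key, driver_board below 0.02 m/s and distance between driver_board and pivot below 0.024 m and angle between driver_board's own z axis and vertical below 0.1 rad); the robot touches nothing.
It fails at once if the cradle is let down hard (faster than 1.5 rad/s) (velocity of joint cradle below -1.5 rad/s).
It fails at once if the board comes out of its nest (distance between driver_board and pivot above 0.03 m).
It fails at once if the set index is shifted by more than 6 mm (distance of index_mark from where it was at the start of the episode above 0.006 m).
It fails at once if a bystander is shifted by more than 25 mm (distance of any of waiting_board, marker_1, screwdriver from where it was at the start of the episode above 0.025 m).
It also fails if it takes over 72 s, if anything falls off the work surface, if the arm or the gripper's body presses on something with over 40 N, if the wrist force passes 120 N, or if a joint passes its speed limit or range.

### The arm

A 6-joint arm with a two-finger parallel gripper is mounted at the origin on a cart in front of the work surface, level with it; the furniture and walls round the work are solid. World frame = base frame: x ahead of the robot, y to its left, z up, the work surface at z = 0. Lengths are in mm, angles in rad, forces in N, time in s.
With the tool pointing down it reaches from about 225 to 725 mm from the base axis. Payload 3.1 kg.
Tool frame: the origin (TCP) lies on the mounting face of the last link; the fingertips stand 173 mm ahead of it and the grasp point (between the pads) lies 155 mm ahead of it (ctrl.tcp_to_tips is the distance from the TCP to the fingertips, in mm); z points along the fingers, y is the line along which they close (so a half turn about z gives the same grasp; the last joint's range is limited). The gripper opens to 85 mm and grips with 20 to 120 N. Pads are 22 mm wide; open, the fingers measure 114 mm over their backs; the gripper's body (76 mm by 85 mm) begins 54 mm behind the grasp point. The pads swing forward as they close: fully open they stand 13 mm farther back than shut.
Start: joints at [1.22, 0.048, 0.099, 1.622, 0, 1.443], TCP at [116.013, 512.015, 404.712] pointing down, gripper open.
Joint ranges: [-2.91, 2.91], [-0.99, 1.94], [-1.21, 1.42], [-2.12, 2.29], [-1.49, 1.47], [-3.14, 3.14]. Speed limits (rad/s): [2.79, 2.79, 3.14, 3.14, 3.14, 3.14].

### API

Orientations are given as a unit quaternion [w, x, y, z].
In Python, from bench import ctrl gives the robot as it stands.
- The arm moves only by the tool move_arm, never from a script. Its argument "moves" is a list that holds one entry, the list of rows, each a list of 7 numbers: the turn, a rotation vector about the tool's x, y, z in rad, then the shift along the tool's x, y, z in mm, then the opening, from -1 (shut) to 1 (fully open). A call has 1 to 8 rows; each row shifts and turns the commanded pose from where the row before left it, along the tool's axes as they then stand; what a row does not reach is not made up. A row lasts 1/8 s, in which the tool goes at most 62.5 mm and 10.7 degrees, less where a joint would pass 70% of its speed; a pose out of reach is approached as far as the arm can. A call is refused whole if a number of a shift passes 62.5 or a number of a turn 0.188, either way. A call with a gripper value outside its range is refused whole. The fingers move at their own pace and stop on an object; "grip_force" is the grip in N (left out, the last holds). Time passes only in rows, so rows that do not move let the fingers close. It gives the time, the measured TCP pose, the force, the opening and the grip force at its end, in the units of the state.
- ctrl.sense(): the state, without advancing time (a new reading comes with each control period).
- ctrl.camera(name): name is "scene" or "top" or "wrist"; returns a dict with "color" (480x640x3 uint8, red, green, blue), "intrinsics" (3x3 intrinsics, pixels), "rvec" (rotation vector, rad) and "tvec" (3), from world to camera coordinates, as OpenCV has them; the wrist camera has in their place "hand_eye" (4x4, takes a point from camera to tool coordinates, whose origin is the TCP and whose axes are the flange's). Camera axes: x right, y down, z forward; pixel columns grow to the right and rows downward; lengths in mm; the calibration is good to about 2 mm. A picture is of the moment at which its call begins: read the wrist's pose just before it. There is no depth.
- ctrl.hand_in(): hands the job in; it is judged then, once.
Trained networks look in a picture, given as the dict that the camera call returned (one of the last four; its "shot" number tells which), for a name from the list of things; names that differ only in an ending like _2 or _b are one class to them, and where a whole thing is asked for, a point or a joint stands for the part that bears it (a point fixed in the world has none). Each returns a list of dicts, best first, with "conf" (0 to 1); they miss things now and then, are a little off and sometimes report something else, mostly with a low value. They report only what shows in the picture. A call takes as long as a camera call. They do not tell look-alikes from the thing itself.
- ctrl.look_for(picture, query): "point" ([column, row] in pixels, amid what is visible of it).
- ctrl.place_of(picture, query): "point" ([column, row] in pixels: a listed point, or the origin of a listed thing).
The state is a dict: "clock": time; "joint_pos": joint angles; "joint_velocities": joint speeds; "effort": joint torques, N m; "position": TCP position; "tcp_rot": TCP orientation; "wrist_force": force on the tool from outside, world axes, zero at the start; "torque": the same for the moment, N m; "finger_gap": finger opening in mm; "gripper_force": force on a finger pad.
Only numpy, scipy, OpenCV 4.12 (cv2) and the standard library are available. Lean on these libraries where they do the work, as an engineer would, in place of code of your own. Each camera call takes 0.05 s, during which the arm holds its last target. There are 200 camera calls.

## Working session

There is one attempt and no reset: what is moved stays moved. The work goes in short steps, Python scripts to look and compute and a tool call to move; the robot and the scene stay as the last step left them, time stands still between calls to the robot, and variables do not carry over. Pictures are saved under pics/ and viewed, at most 10 in all, crops included, and the job is handed in when it is done.

Besides the shell and the picture viewer there is one more tool, called as name(argument=value, ...) on one line, values as JSON. move_arm: Moves the arm, as the interface text tells. Its arguments: {"type":"object","properties":{"moves":{"type":"array","items":{"type":"array","items":{"type":"array","items":{"type":"number"}}}},"grip_force":{"type":"number"}},"required":["moves"]}

```bash
ls; mkdir -p pics
cat > h.py <<'E'
import numpy as np, cv2, pickle
from bench import ctrl
from scipy.spatial.transform import Rotation as R
def shot(n):
    s=ctrl.sense(); p=ctrl.camera(n); p['state']=s; return p
def cam(p):
    K=np.array(p['intrinsics'],float)
    if 'hand_eye' in p:
        s=p['state']; q=s['tcp_rot']; T=np.eye(4); T[:3,:3]=R.from_quat([q[1],q[2],q[3],q[0]]).as_matrix(); T[:3,3]=s['position']
        W=T@np.array(p['hand_eye']); return K,W[:3,:3],W[:3,3]
    r=cv2.Rodrigues(np.array(p['rvec'],float))[0]; t=np.array(p['tvec'],float).ravel()
    return K,r.T,-r.T@t
def ray(p,uv):
    K,Rw,c=cam(p); d=Rw@np.linalg.inv(K)@np.array([uv[0],uv[1],1.]); return c,d/np.linalg.norm(d)
def atz(p,uv,z):
    c,d=ray(p,uv); return c+d*(z-c[2])/d[2]
def proj(p,X):
    K,Rw,c=cam(p); x=K@(Rw.T@(np.array(X,float)-c)); return x[:2]/x[2]
def tri(obs):
    A=np.zeros((3,3));b=np.zeros(3)
    for p,uv in obs:
        c,d=ray(p,uv);M=np.eye(3)-np.outer(d,d);A+=M;b+=M@c
    return np.linalg.solve(A,b)
def save(p,f): cv2.imwrite('pics/'+f,cv2.cvtColor(p['color'],cv2.COLOR_RGB2BGR))
E
python3 - <<'E'
from h import *
s=shot('scene');t=shot('top')
save(s,'s0.png');save(t,'t0.png')
pickle.dump((s,t),open('st.pkl','wb'))
print(ctrl.sense())
for n in ['latch_key','key_collar','key_block','latch_mouth','pivot','cradle_handle','pointer_tip','index_mark','tilt_stand','driver_board']:
    for m,p in(('s',s),('t',t)):
        print(n,m,[(np.round(d['point']).tolist(),round(d['conf'],2)) for d in ctrl.place_of(p,n)][:5])
E
```

```text
pics
{'clock': 0.1, 'joint_pos': array([1.22019274e+00, 4.86844461e-02, 9.77430258e-02, 1.62200403e+00,
       1.96176718e-05, 1.44299540e+00]), 'joint_velocities': array([ 3.52497736e-04, -1.41485012e-03,  3.36789062e-03, -2.68782869e-04,
       -1.98047804e-03,  3.84552204e-05]), 'effort': array([ 2.54641804e-03, -3.39849794e+01,  3.20936465e+01,  1.57447974e-02,
       -1.37442735e-04, -8.84432581e-06]), 'position': array([115.95144602, 511.84407035, 403.62402575]), 'tcp_rot': array([-2.64122506e-04,  1.11171002e-01,  9.93800711e-01, -1.04164022e-03]), 'wrist_force': array([ 0.38566069,  0.77552637, -0.44976788]), 'torque': array([ 0.01884332,  0.00479409, -0.03851924]), 'gripper_force': 0.0, 'finger_gap': 85.42711636966969}
latch_key s [([335.0, 315.0], 0.95), ([318.0, 271.0], 0.77), ([368.0, 273.0], 0.66), ([257.0, 268.0], 0.5)]
latch_key t [([302.0, 294.0], 0.8), ([382.0, 253.0], 0.68), ([366.0, 214.0], 0.6), ([334.0, 251.0], 0.53), ([427.0, 259.0], 0.16)]
key_collar s [([339.0, 305.0], 0.84), ([371.0, 270.0], 0.76), ([319.0, 268.0], 0.71), ([258.0, 260.0], 0.71)]
key_collar t 
[... 197 characters left out ...]
tch_mouth s [([257.0, 151.0], 0.69)]
latch_mouth t [([190.0, 240.0], 0.61), ([426.0, 261.0], 0.33)]
pivot s [([303.0, 178.0], 0.81), ([370.0, 273.0], 0.18)]
pivot t [([245.0, 215.0], 0.67), ([363.0, 216.0], 0.53)]
cradle_handle s [([256.0, 187.0], 0.68)]
cradle_handle t [([244.0, 261.0], 0.91)]
pointer_tip s [([280.0, 210.0], 0.95)]
pointer_tip t [([277.0, 259.0], 0.91), ([366.0, 212.0], 0.66)]
index_mark s [([286.0, 189.0], 0.43)]
index_mark t [([275.0, 245.0], 0.44), ([165.0, 308.0], 0.19)]
tilt_stand s [([298.0, 202.0], 0.98)]
tilt_stand t [([248.0, 227.0], 0.92)]
driver_board s [([295.0, 180.0], 0.66), ([192.0, 188.0], 0.21)]
driver_board t [([240.0, 215.0], 0.85), ([248.0, 226.0], 0.3)]
```

View pics/s0.png

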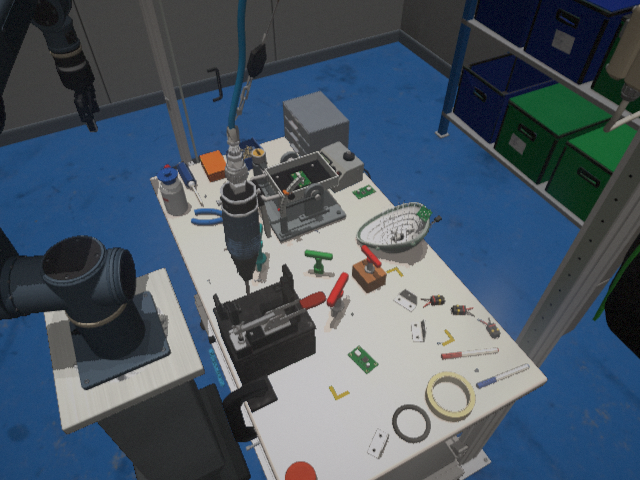

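View pics/t0.png

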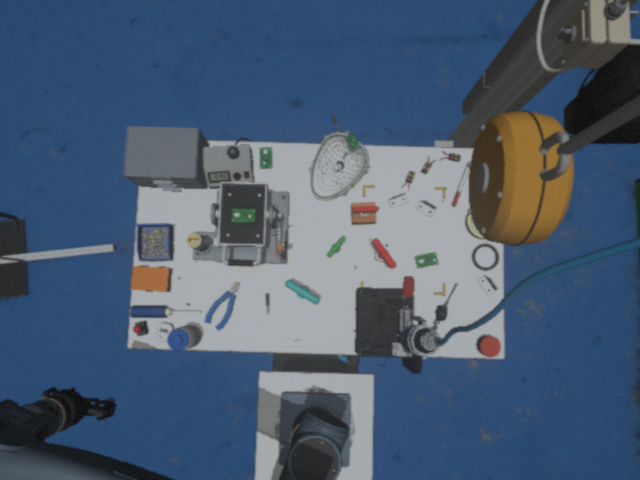

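Both views show the stand with its handle facing the robot (top 244,261), the latch at about (197,240), and the orange index at about (283,245).

Key candidates in the top view:
- Red key in the wooden block at (366,212).
- Larger red key at (383,253).
- Green key at (336,247).
- Turquoise key at (302,292).

The red key in the block fits: it isn't green or turquoise, it looks like the smaller of the two reds, and it stands in its block. I'll measure it and confirm with a crop.

Run:
```python
from h import *
s,t=pickle.load(open('st.pkl','rb'))
def P(a,b): 
    X=tri([(s,a),(t,b)]); return X.round(1),(proj(s,X)-a).round(1),(proj(t,X)-b).round(1)
print('key',P((368,273),(366,214)));print('collar',P((371,270),(366,210)));print('block',P((366,278),(360,214)))
print('bigred collar',P((339,305),(381,255)))
print('latch',P((257,151),(190,240)));print('pivot',P((303,178),(245,215)));print('handle',P((256,187),(244,261)))
print('ptip',P((280,210),(277,259)));print('idx',P((286,189),(275,245)));print('stand',P((298,202),(248,227)))
print(proj(t,(0,0,0)),proj(t,(600,0,0)),proj(t,(600,300,0)))
a=cv2.resize(s['color'][230:350,290:410],None,fx=4,fy=4,interpolation=cv2.INTER_CUBIC)
b=cv2.resize(t['color'][190:310,320:440],None,fx=4,fy=4,interpolation=cv2.INTER_CUBIC)
cv2.imwrite('pics/c1.png',cv2.resize(cv2.cvtColor(np.hstack([a,b]),cv2.COLOR_RGB2BGR),(800,400)))
# red blob orientation in top, at bar-height
for img,nm,box in((t,'t',(190,310,340,430)),):
    c=img['color'].astype(int); m=((c[...,0]>120)&(c[...,1]<70)&(c[...,2]<80)).astype(np.uint8)
    n,l,st,ce=cv2.connectedComponentsWithStats(m)
    for i in range(1,n):
        if st[i,4]>25:
            pts=np.argwhere(l==i)[:,::-1].astype(np.float32); print(nm,st[i],ce[i].round(1),cv2.minAreaRect(pts))
```

```text
key (array([ 592.6, -125.3,   38.5]), array([ 0.8, -0.1]), array([-0.3,  0.6]))
collar (array([ 602.3, -124.3,   43.9]), array([ 1.1, -0.2]), array([-0.4,  0.9]))
block (array([ 598.6, -111.8,   -1.1]), array([ 0.8, -0.2]), array([-0.3,  0.7]))
bigred collar (array([ 482.3, -170.9,   33.4]), array([-0.5,  0.1]), array([ 0.2, -0.4]))
latch (array([497. , 338.2, 128. ]), array([ 0., -0.]), array([-0.,  0.]))
pivot (array([573. , 201.9, 100.9]), array([-0.6,  0.1]), array([ 0.2, -0.6]))
handle (array([441.5, 197.2, 128.1]), array([ 2. , -0.3]), array([-0.7,  2. ]))
ptip (array([459.9, 110.9, 108.3]), array([-1.6,  0.2]), array([ 0.6, -1.5]))
idx (array([486.4, 113.9, 168.1]), array([ 0., -0.]), array([-0.,  0.]))
stand (array([553.9, 203.8,  15.8]), array([-1.1,  0.2]), array([ 0.4, -1. ]))
[314.54727805 429.29664812] [320.82684653 212.96989118] [216.28479352 209.84723862]
t [374 243  18  24  45] [382.5 255.2] ((381.7281799316406, 255.040283203125), (28.59119415283203, 3.9323134422302246), 55.00798034667969)
```

View pics/c1.png

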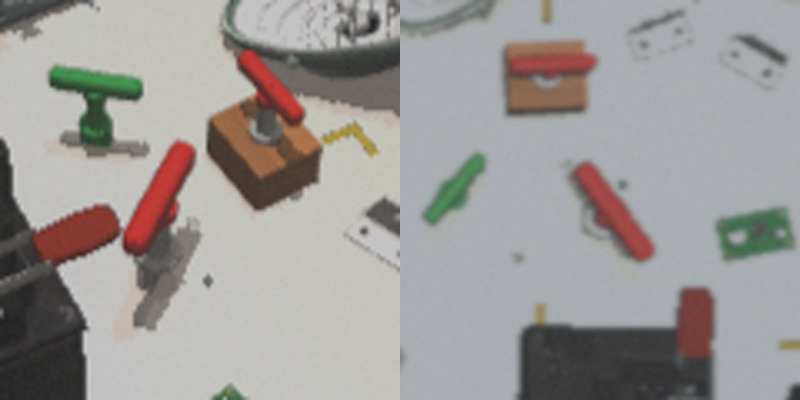

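The crop shows the block's key (left picture 270,90) is the smaller red one. The larger red one is at (165,200) without a block. Next I turn the tool by 77° so that tool x is world +y and tool y is world +x, then look from above.

move_arm(moves=[[[0, 0, 0.1685, 0, 0, 0, 1], [0, 0, 0.1685, 0, 0, 0, 1], [0, 0, 0.1685, 0, 0, 0, 1], [0, 0, 0.1685, 0, 0, 0, 1], [0, 0, 0.1685, 0, 0, 0, 1], [0, 0, 0.1685, 0, 0, 0, 1], [0, 0, 0.1685, 0, 0, 0, 1], [0, 0, 0.1685, 0, 0, 0, 1]]])

```text
clock: 2.1
position: [116.0, 512.0, 404.7]
tcp_rot: [0.0, 0.709, 0.705, 0.0]
wrist_force: [-0.1, -0.1, -0.1]
finger_gap: 85.5
gripper_force: 0.0
```

move_arm(moves=[[[0, 0, 0, -36, 34, -6, 1], [0, 0, 0, -36, 34, -6, 1], [0, 0, 0, -36, 34, -6, 1], [0, 0, 0, -36, 34, -6, 1], [0, 0, 0, -36, 34, -6, 1], [0, 0, 0, -36, 34, -6, 1], [0, 0, 0, -36, 34, -6, 1], [0, 0, 0, 0, 0, 0, 1]]])

```text
clock: 3.1
position: [355.9, 258.0, 447.1]
tcp_rot: [0.0, 0.709, 0.705, 0.0]
wrist_force: [-0.4, -0.0, 1.1]
finger_gap: 85.7
gripper_force: 0.0
```

Run:
```python
from h import *
w=shot('wrist');save(w,'w0.png');pickle.dump(w,open('w0.pkl','wb'))
print(np.round(w['hand_eye'],3).tolist(),w['intrinsics'][0][0],w['state']['position'],w['state']['tcp_rot'],w['state']['clock'])
for n in ['latch_mouth','cradle_handle','pointer_tip','index_mark','pivot','driver_board','latch_key']:
    print(n,[(np.round(d['point']).tolist(),round(d['conf'],2)) for d in ctrl.place_of(w,n)][:3])
```

```text
[[-0.0, -0.965, -0.262, 65.967], [1.0, -0.0, 0.001, 0.429], [-0.001, -0.262, 0.965, 30.837], [0.0, 0.0, 0.0, 1.0]] 402.8836042544893 [355.87886045 257.97737866 447.1348538 ] [4.88621960e-04 7.09192085e-01 7.05014991e-01 4.58550002e-04] 3.1
latch_mouth [([522.0, 123.0], 0.92)]
cradle_handle [([422.0, 280.0], 0.69)]
pointer_tip []
index_mark []
pivot [([580.0, 279.0], 0.73)]
driver_board []
latch_key [([331.0, 378.0], 0.89), ([422.0, 280.0], 0.67)]
```

View pics/w0.png

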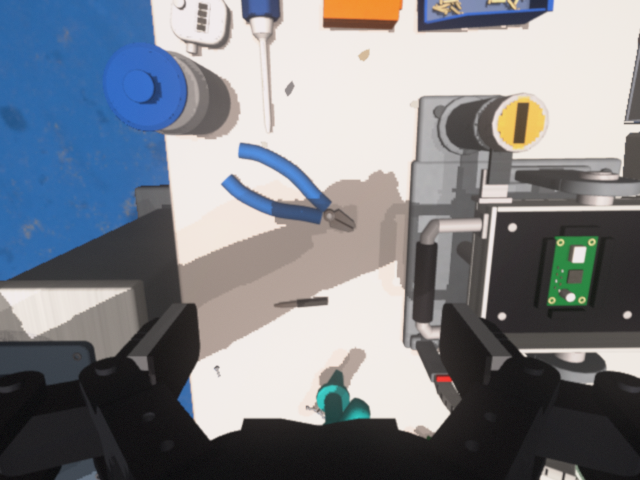

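The wrist view shows the latch head at (521,122) with its slot along world y, the handle bar at (424,282), the board at (573,270), and the pointer tip at about (443,380). I'll take two more views, one above the stand and one from its right, on the way to the key.

move_arm(moves=[[[0, 0, 0, -15, 45, -8, 1], [0, 0, 0, -15, 45, -8, 1], [0, 0, 0, -15, 45, -8, 1], [0, 0, 0, 0, 0, 0, 1]]])

```text
clock: 4.0
position: [491.4, 214.6, 469.3]
tcp_rot: [-0.0, 0.708, 0.706, -0.001]
wrist_force: [-0.8, 0.1, -0.9]
finger_gap: 85.2
gripper_force: 0.0
```

```bash
cat > look.py <<'E'
import sys
from h import *
w=shot('wrist');save(w,sys.argv[1]+'.png');pickle.dump(w,open(sys.argv[1]+'.pkl','wb'))
print(w['state']['position'].round(1),w['state']['clock'])
for n in sys.argv[2:]:
    print(n,[(np.round(d['point'],1).tolist(),round(d['conf'],2)) for d in ctrl.place_of(w,n)][:3])
E
python3 look.py w1 latch_mouth cradle_handle pointer_tip index_mark pivot driver_board
```

```text
[491.4 214.6 469.3] 4.0
latch_mouth [([325.4, 61.3], 0.86)]
cradle_handle []
pointer_tip [([284.1, 319.3], 0.94)]
index_mark [([304.0, 374.5], 0.89), ([282.5, 320.6], 0.36)]
pivot []
driver_board []
```

move_arm(moves=[[[0, 0, 0, -45, 0, 0, 1], [0, 0, 0, -45, 0, 0, 1], [0, 0, 0, -45, 0, 0, 1], [0, 0, 0, -45, 0, 0, 1], [0, 0, 0, 0, 0, 0, 1]]])

```text
clock: 4.97
position: [488.4, 33.1, 471.1]
tcp_rot: [0.0, 0.708, 0.706, 0.0]
wrist_force: [1.0, 0.8, 1.0]
finger_gap: 85.4
gripper_force: 0.0
```

```bash
python3 look.py w2 latch_mouth cradle_handle pointer_tip index_mark pivot driver_board key_collar latch_key key_block
```

```text
[488.4  33.1 471.1] 4.975
latch_mouth []
cradle_handle []
pointer_tip [([281.6, 111.0], 0.93)]
index_mark [([305.8, 127.4], 0.68)]
pivot []
driver_board []
key_collar [([311.8, 372.5], 0.89), ([417.6, 338.2], 0.71), ([329.6, 269.4], 0.67)]
latch_key [([418.9, 337.0], 0.7), ([308.9, 355.6], 0.69), ([210.8, 188.0], 0.6)]
key_block [([410.6, 322.1], 0.64)]
```

move_arm(moves=[[[0, 0, 0, -50, 12, 5, 1], [0, 0, 0, -50, 12, 5, 1], [0, 0, 0, -50, 12, 5, 1], [0, 0, 0, 0, 0, 0, 1]]])

```text
clock: 5.98
position: [525.5, -117.8, 454.0]
tcp_rot: [-0.001, 0.709, 0.706, -0.001]
wrist_force: [0.2, 0.6, 0.1]
finger_gap: 85.3
gripper_force: 0.0
```

```bash
python3 look.py w3 pointer_tip index_mark key_collar latch_key key_block
python3 - <<'E'
import cv2,numpy as np
a=[cv2.imread(f'pics/w{i}.png') for i in (1,2,3)]
cv2.imwrite('pics/m1.png',cv2.resize(np.vstack([np.hstack(a[:2]),np.hstack([a[2],a[2]*0])]),(800,600),interpolation=cv2.INTER_AREA))
E
```

```text
[ 525.5 -117.8  454. ] 5.975
pointer_tip []
index_mark []
key_collar [([290.0, 124.8], 0.95), ([271.5, 254.5], 0.83), ([142.2, 24.4], 0.75)]
latch_key [([291.3, 126.0], 0.85), ([390.3, 203.8], 0.76), ([279.6, 246.5], 0.66)]
key_block [([388.4, 200.7], 0.74)]
```

View pics/m1.png

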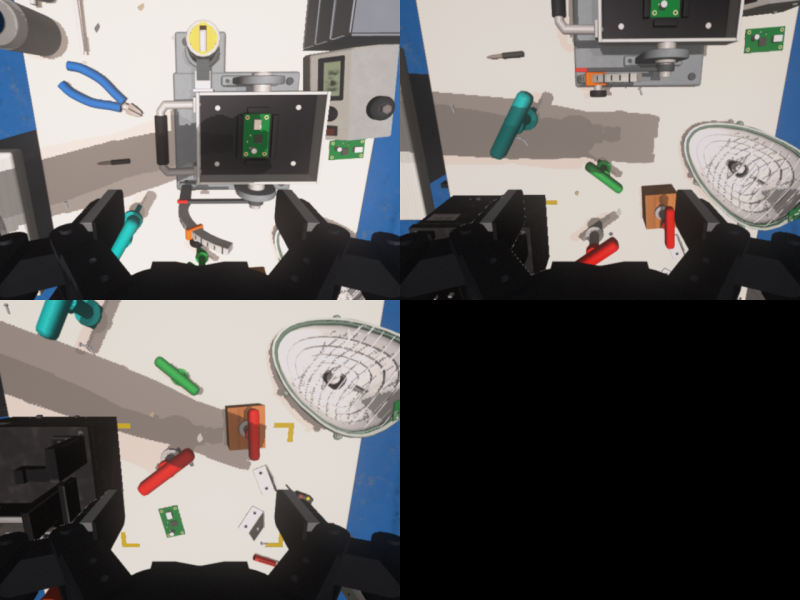

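```bash
cat > meas.py <<'E'
from h import *
s,t=pickle.load(open('st.pkl','rb')); w0,w1,w2,w3=[pickle.load(open(f'w{i}.pkl','rb')) for i in range(4)]
def blob(p,m,near):
    n,l,st,ce=cv2.connectedComponentsWithStats(m.astype(np.uint8))
    c=[i for i in range(1,n) if st[i,4]>40]; i=min(c,key=lambda i:np.hypot(*(ce[i]-near)))
    pts=np.argwhere(l==i)[:,::-1].astype(np.float32); return cv2.minAreaRect(pts),st[i,4]
def red(p):
    c=p['color'].astype(int); return (c[...,0]>90)&(c[...,1]<.45*c[...,0])&(c[...,2]<.5*c[...,0])
def bar(p,near,z):
    (ctr,sz,a),n=blob(p,red(p),near); bx=cv2.boxPoints((ctr,sz,a))
    # long-axis endpoints at height z
    if np.linalg.norm(bx[0]-bx[1])<np.linalg.norm(bx[1]-bx[2]): e=[(bx[0]+bx[1])/2,(bx[2]+bx[3])/2]
    else: e=[(bx[1]+bx[2])/2,(bx[3]+bx[0])/2]
    A,B=[atz(p,x,z) for x in e]; d=A-B
    return ((A+B)/2).round(1),np.linalg.norm(d).round(1),np.degrees(np.arctan2(d[1],d[0])).round(1)%180
if __name__=='__main__':
    for z in (92.5,95): print('bar w3',bar(w3,(405,216),z),'w2',bar(w2,(1070-640,360),z))
    print('collar w? z42',atz(w2,(417.6,338.2),42))
    c=w1['color'].astype(int); yel=(c[...,0]>150)&(c[...,1]>110)&(c[...,2]<90)
    r=blob(w1,yel,(325,61)); print('w1 latch',r,atz(w1,r[0][0],128))
    c=w0['color'].astype(int); yel=(c[...,0]>150)&(c[...,1]>110)&(c[...,2]<90)
    r=blob(w0,yel,(521,122)); print('w0 latch',r,atz(w0,r[0][0],128)); print('net',atz(w0,(522,123),128),atz(w1,(325.4,61.3),128))
    print('ptip',tri([(w1,(284.1,319.3)),(w2,(281.6,111.))]), 'idx',tri([(w1,(304,374.5)),(w2,(305.8,127.4))]))
    print('handle w0',atz(w0,(422,280),111),'w1',atz(w1,(162*1.6,140*1.6),111))
    print('pivot w0',atz(w0,(580,279),105))
E
python3 meas.py
```

```text
bar w3 (array([ 597.5, -119. ,   92.5]), np.float64(68.9), np.float64(92.9)) w2 (array([ 595.8, -120.6,   92.5]), np.float64(71.8), np.float64(92.5))
bar w3 (array([ 597. , -118.5,   95. ]), np.float64(68.4), np.float64(92.9)) w2 (array([ 595.1, -119. ,   95. ]), np.float64(71.3), np.float64(92.5))
collar w? z42 [ 596.77837975 -119.00589523   42.        ]
w1 latch (((310.9972839355469, 372.1162414550781), (16.101200103759766, 30.070283889770508), 72.89727020263672), np.int32(193)) [484.35035414  77.97516277 128.        ]
w0 latch (((520.4822998046875, 122.49811553955078), (13.139086723327637, 42.36467742919922), 6.115502834320068), np.int32(120)) [495.71872124 329.83512848 128.        ]
net [496.80409271 329.49794299 128.        ] [496.45218665 329.26069106 128.        ]
ptip [459.60822753 115.68521843 101.65926709] idx [480.44354647 102.22336937 168.30776927]
handle w0 [439.6518938  208.77517619 111.        ] w1 [441.86693788 207.00536318 111.        ]
pivot w0 [571.23190153 206.50188857 105.        ]
```

move_arm(moves=[[[0, 0, -0.05, 0.5, 36, 20, 1], [0, 0, 0, 0.5, 36, 20, 1], [0, 0, 0, 0, 0, 40, 0.4], [0, 0, 0, 0, 0, 40, 0.4], [0, 0, 0, 0, 0, 40, 0.4], [0, 0, 0, 0, 0, 0, 0.4], [0, 0, 0, 0, 0, 0, 0.4]]])

```text
clock: 7.15
position: [597.4, -111.7, 297.7]
tcp_rot: [0.001, 0.689, 0.725, 0.001]
wrist_force: [0.7, -0.5, 1.1]
finger_gap: 59.8
gripper_force: 0.0
```

```bash
python3 look.py w4 key_collar latch_key
python3 - <<'E'
from meas import *
w=pickle.load(open('w4.pkl','rb'))
print(w['state']['tcp_rot'],w['state']['finger_gap'],proj(w,(597,-119,92.5)))
print(bar(w,proj(w,(597,-119,92.5)),92.5))
E
```

```text
[ 597.4 -111.7  297.7] 7.15
key_collar [([127.7, 321.4], 0.8), ([149.2, 119.9], 0.8), ([317.7, 261.8], 0.7)]
latch_key [([315.6, 250.2], 0.91), ([161.0, 117.7], 0.75), ([145.2, 300.4], 0.69)]
[1.11631658e-03 6.88840341e-01 7.24912020e-01 5.48903318e-04] 59.841840743565015 [315.29641003 295.40470822]
(array([ 597.7, -120.8,   92.5]), np.float64(71.7), np.float64(92.8))
```

move_arm(grip_force=60, moves=[[[0, 0, 0, -9, 0, 17, 0.4], [0, 0, 0, 0, 0, 17, 0.4], [0, 0, 0, 0, 0, 16, 0.4], [0, 0, 0, 0, 0, 0, 0.4], [0, 0, 0, 0, 0, 0, -1], [0, 0, 0, 0, 0, 0, -1], [0, 0, 0, 0, 0, 0, -1], [0, 0, 0, 0, 0, 0, -1]]])

```text
clock: 8.3
position: [597.7, -121.2, 246.9]
tcp_rot: [0.001, 0.689, 0.725, 0.0]
wrist_force: [-1.3, -0.1, 2.0]
finger_gap: 17.2
gripper_force: 58.5
```

move_arm(moves=[[[0, 0, 0, 0, 0, 0, -1], [0, 0, 0, 0, 0, -8, -1], [0, 0, 0, 0, 0, -12, -1], [0, 0, 0, 0, 0, -14, -1], [0, 0, 0, 0, 0, -36, -1], [0, 0, 0, 0, -25, -45, -1], [0, 0, 0, 0, -25, -50, -1], [0, 0, 0, 0, -25, -50, -1]]])

```text
clock: 9.3
position: [521.3, -124.8, 463.1]
tcp_rot: [0.0, 0.689, 0.725, 0.0]
wrist_force: [0.6, -0.9, -1.5]
finger_gap: 16.9
gripper_force: 58.9
```

```bash
python3 look.py w5 key_collar latch_key
```

```text
[ 521.3 -124.8  463.1] 9.3
key_collar [([273.1, 240.4], 0.83), ([157.8, 4.7], 0.64), ([300.0, 116.5], 0.6)]
latch_key [([278.4, 229.4], 0.91), ([169.2, 14.4], 0.85), ([313.4, 262.8], 0.68)]
```

View pics/w5.png

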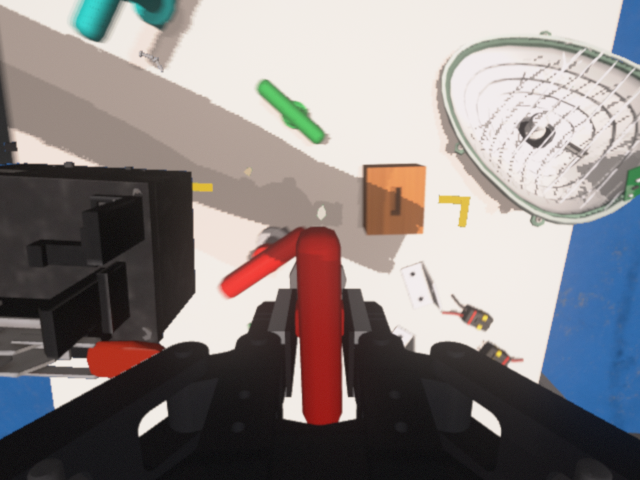

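The key is held upright at (320,320) and the block at (395,200) is empty. I carry the key over the stand and stop short of the latch to measure it.

move_arm(moves=[[[0, 0, 0, 48, 0, 0, -1], [0, 0, 0, 48, 0, 0, -1], [0, 0, 0, 48, 0, 0, -1], [0, 0, 0, 48, 0, 0, -1], [0, 0, 0, 48, 0, 0, -1], [0, 0, 0, 48, 0, 0, -1], [0, 0, 0, 48, 0, 0, -1], [0, 0, 0, 48, 0, 0, -1]]])

```text
clock: 10.45
position: [503.2, 260.4, 458.8]
tcp_rot: [-0.001, 0.689, 0.725, -0.001]
wrist_force: [0.8, -0.5, -2.1]
finger_gap: 17.1
gripper_force: 58.9
```

move_arm(moves=[[[0, 0, 0, 0, 0, 0, -1], [0, 0, 0, 0, 0, 0, -1]]])

```text
clock: 10.7
position: [503.4, 258.7, 459.2]
tcp_rot: [-0.0, 0.689, 0.725, -0.001]
wrist_force: [0.7, -0.3, -2.0]
finger_gap: 17.0
gripper_force: 59.0
```

```bash
python3 look.py w6 latch_mouth key_collar
python3 - <<'E'
from meas import *
w=pickle.load(open('w6.pkl','rb')); S=w['state']; q=S['tcp_rot']; print(q)
Rw=R.from_quat([q[1],q[2],q[3],q[0]]).as_matrix(); p=S['position']
near=proj(w,p+Rw@[0,0,155]); print('near',near)
for dz in (150,155):
    c,L,a=bar(w,near,(p+Rw@[0,0,dz])[2]); print('bar ctr in tool',(Rw.T@(c-p)).round(1),L,a)
for f in ('w6','w1'):
    w=pickle.load(open(f+'.pkl','rb'))
    u=proj(w,(496.5,329.5,128)); x,y=int(u[0]),int(u[1]); 
    c=w['color'].astype(int); sub=c[max(0,y-45):y+45,x-45:x+45]
    yel=(c[...,0]>130)&(c[...,1]>100)&(c[...,2]<.6*c[...,1]); m=np.zeros(yel.shape,bool); m[max(0,y-45):y+45,x-45:x+45]=1; yel&=m
    pts=np.argwhere(yel)[:,::-1].astype(np.float32); hull=cv2.convexHull(pts)
    (ec,es,ea)=cv2.fitEllipse(hull); print(f,'disc',ec,es,atz(w,ec,128).round(1))
    hm=np.zeros(yel.shape,np.uint8); cv2.fillConvexPoly(hm,hull.astype(int),1); hm=cv2.erode(hm,np.ones((5,5)))
    g=c.sum(2); sl=((hm>0)&(g<240)); n,l,st,ce=cv2.connectedComponentsWithStats(sl.astype(np.uint8)); i=1+np.argmax(st[1:,4])
    r=cv2.minAreaRect(np.argwhere(l==i)[:,::-1].astype(np.float32)); b=cv2.boxPoints(r); B=np.array([atz(w,z,128) for z in b])
    e1=(B[1]-B[0]);e2=(B[2]-B[1]); e=max(e1,e2,key=np.linalg.norm); print('slot',B.mean(0).round(1),np.linalg.norm(e1),np.linalg.norm(e2),np.degrees(np.arctan2(e[1],e[0]))%180)
    cv2.imwrite(f'pics/{f}c.png',cv2.resize(cv2.cvtColor(w['color'][max(0,y-60):y+60,x-60:x+60],cv2.COLOR_RGB2BGR),None,fx=4,fy=4))
E
```

```text
[503.4 258.7 459.2] 10.7
latch_mouth [([315.0, 123.5], 0.57)]
key_collar []
[-2.87453922e-04  6.88946501e-01  7.24810794e-01 -1.39567703e-03]
near [317.62721749 333.42966546]
bar ctr in tool [  3.    0.4 150. ] 70.6 92.9
bar ctr in tool [  0.4   0.5 155. ] 73.6 92.9
w6 disc (314.26654052734375, 124.59312438964844) (43.08395004272461, 46.02358627319336) [496.2 329.5 128. ]Traceback (most recent call last):
  File "<stdin>", line 15, in <module>
    return _wrapfunc(a, 'argmax', axis=axis, out=out, **kwds)
    return bound(*args, **kwds)
ValueError: attempt to get argmax of an empty sequence
```

Run:
```python
from meas import *
o=[]
for f in ('w6','w1'):
    w=pickle.load(open(f+'.pkl','rb')); u=proj(w,(496.5,329.5,128)); K=cv2.getRectSubPix(w['color'],(60,60),tuple(map(float,u)))
    g=K.sum(2).astype(int); yy,xx=np.mgrid[:60,:60]; m=(np.hypot(xx-30,yy-30)<17)&(K[...,0]<110)
    pts=np.argwhere(m)[:,::-1]; print(f,m.sum())
    if m.sum()>10:
        c=pts.mean(0); ev=np.linalg.eigh(np.cov((pts-c).T))[1][:,1]; off=np.array(u)-29.5
        A=atz(w,c+off,128);B=atz(w,c+off+10*ev,128); d=B-A; print(A.round(1),np.degrees(np.arctan2(d[1],d[0]))%180)
    o.append(cv2.resize(K,(400,400),interpolation=cv2.INTER_CUBIC))
cv2.imwrite('pics/l.png',cv2.cvtColor(np.hstack(o),cv2.COLOR_RGB2BGR))
```

```text
w6 0
w1 8
```

View pics/l.png

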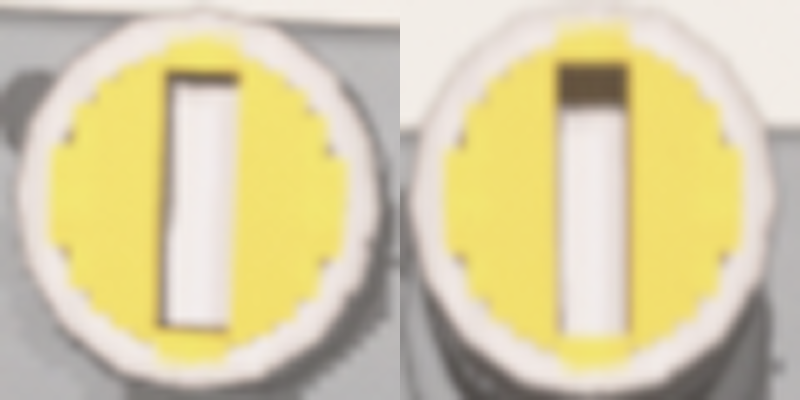

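The slot runs along world y, at about 90.3°, and the head centre is at (496.4,329.5). I align with it and hover.

move_arm(moves=[[[0, 0, 0.045, 0, 0, 0, -1], [0, 0, 0, 34.5, -3.5, 0, -1], [0, 0, 0, 34.5, -3.5, 0, -1], [0, 0, 0, 0, 0, 30, -1], [0, 0, 0, 0, 0, 30, -1], [0, 0, 0, 0, 0, 30, -1], [0, 0, 0, 0, 0, 0, -1], [0, 0, 0, 0, 0, 0, -1]]])

```text
clock: 11.85
position: [496.4, 327.0, 372.1]
tcp_rot: [0.0, 0.706, 0.708, 0.001]
wrist_force: [-0.3, -1.1, -1.6]
finger_gap: 17.2
gripper_force: 59.0
```

```bash
python3 look.py w7 key_collar
python3 - <<'E'
from meas import *
w=pickle.load(open('w7.pkl','rb')); S=w['state'];q=S['tcp_rot']; print(q,S['position']); p=S['position']
Rw=R.from_quat([q[1],q[2],q[3],q[0]]).as_matrix()
print(np.degrees(np.arctan2(Rw[1,0],Rw[0,0])))
for X in((496.4,329.5,128),): print('latch px',proj(w,X))
print('tip px expected',proj(w,p+Rw@[1.5,.45,227]))
# scene view too
s=shot('scene');t=shot('top')
pickle.dump((s,t),open('st2.pkl','wb'))
u=proj(s,(496,329,140)).astype(int); c=s['color'][u[1]-50:u[1]+40,u[0]-50:u[0]+50]
a=cv2.resize(w['color'][40:440,120:520],(480,480)); b=cv2.resize(c,(320,288)); b=np.vstack([b,np.zeros((192,320,3),np.uint8)])
cv2.imwrite('pics/m2.png',cv2.cvtColor(np.hstack([a,b]),cv2.COLOR_RGB2BGR))
E
```

```text
[496.4 327.  372.1] 11.85
key_collar []
[2.70336124e-04 7.05773795e-01 7.08436788e-01 7.71121230e-04] [496.40514354 326.95729881 372.08556086]
90.21580817455401
latch px [317.40903864 251.98987441]
tip px expected [318.87421746 263.163394  ]
```

View pics/m2.png

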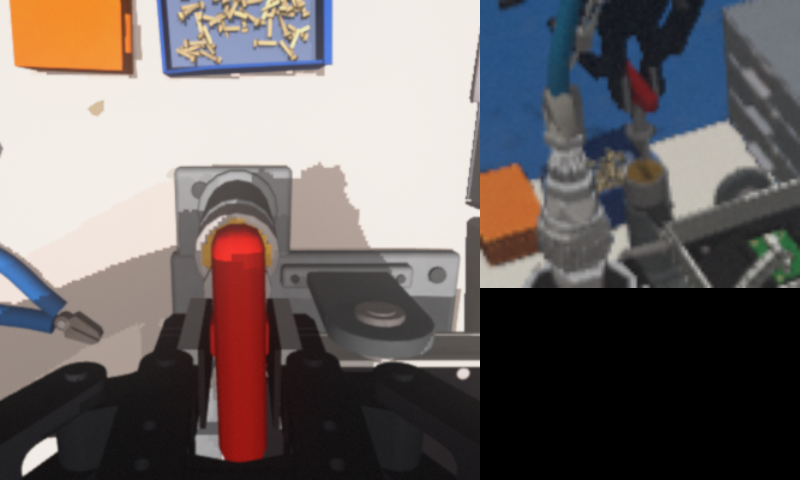

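The key hangs over the head (wrist crop 237,235), lined up with it. I descend and watch the force.

move_arm(moves=[[[0, 0, 0, 1, -0.3, 8, -1], [0, 0, 0, 0, 0, 8, -1], [0, 0, 0, 0, 0, 5, -1], [0, 0, 0, 0, 0, 3, -1], [0, 0, 0, 0, 0, 0, -1]]])

```text
clock: 12.68
position: [495.5, 328.7, 349.9]
tcp_rot: [0.0, 0.705, 0.709, 0.002]
wrist_force: [-2.0, -1.6, 7.9]
finger_gap: 17.2
gripper_force: 59.9
```

move_arm(moves=[[[0, 0, 0, 0, 0, 2, -1], [0, 0, 0, 0, 0, 2, -1], [0, 0, 0, 0, 0, 0, -1]]])

```text
clock: 13.05
position: [495.9, 328.5, 341.7]
tcp_rot: [0.0, 0.705, 0.709, -0.0]
wrist_force: [1.3, 0.1, -1.9]
finger_gap: 17.0
gripper_force: 59.4
```

move_arm(moves=[[[0, 0, 0, 0, 0, 3, -1], [0, 0, 0, 0, 0, 3, -1], [0, 0, 0, 0, 0, 3, -1], [0, 0, 0, 0, 0, 2, -1], [0, 0, 0, 0, 0, 0, -1]]])

```text
clock: 13.68
position: [495.6, 328.6, 332.8]
tcp_rot: [0.0, 0.705, 0.709, 0.001]
wrist_force: [-0.2, -0.5, 3.7]
finger_gap: 17.2
gripper_force: 60.0
```

move_arm(moves=[[[0, 0, 0, 0, 0, 0.5, -1], [0, 0, -0.15, 0, 0, 0, -1], [0, 0, -0.15, 0, 0, 0, -1], [0, 0, -0.15, 0, 0, 0, -1], [0, 0, 0, 0, 0, 0, -1]]])

```text
clock: 14.3
position: [496.0, 328.9, 332.7]
tcp_rot: [0.001, 0.53, 0.848, 0.001]
wrist_force: [0.3, -0.3, 5.9]
finger_gap: 16.8
gripper_force: 60.1
```

move_arm(moves=[[[0, 0, -0.15, 0, 0, 0, -1], [0, 0, -0.15, 0, 0, 0, -1], [0, 0, -0.15, 0, 0, 0, -1], [0, 0, -0.15, 0, 0, 0, -1], [0, 0, -0.15, 0, 0, 0, -1], [0, 0, 0, 0, 0, 0, -1], [0, 0, 0, 0, 0, 0, -1], [0, 0, 0, 0, 0, 0, -1]]])

```text
clock: 15.3
position: [495.9, 329.3, 332.7]
tcp_rot: [0.001, 0.183, 0.983, 0.002]
wrist_force: [0.4, 2.0, 5.3]
finger_gap: 16.5
gripper_force: 60.1
```

```bash
cat > yaw.py <<'E'
from h import *
S=ctrl.sense();q=S['tcp_rot'];Rw=R.from_quat([q[1],q[2],q[3],q[0]]).as_matrix()
print('yaw',np.arctan2(Rw[1,0],Rw[0,0]),'pitch z',Rw[:,2].round(4),'F',S['wrist_force'].round(1),'M',S['torque'].round(2),'j',S['joint_pos'].round(2),S['position'].round(1),S['clock'])
E
python3 yaw.py
```

```text
yaw 2.7737471777322797 pitch z [ 0.0023  0.0032 -1.    ] F [0.4 2.  5.3] M [ 0.43 -0.18  0.03] j [0.47 0.22 0.15 1.49 0.   0.84] [495.9 329.3 332.7] 15.3
```

move_arm(moves=[[[0, 0, -0.05, 0, 0, 0, -1], [0, 0, -0.05, 0, 0, 0, -1], [0, 0, 0, 0, 0, 0, -1], [0, 0, 0, 0, 0, 0, -1]]])

```text
clock: 15.8
position: [495.9, 329.3, 332.7]
tcp_rot: [0.001, 0.134, 0.991, 0.002]
wrist_force: [0.5, 1.8, 5.0]
finger_gap: 17.0
gripper_force: 60.1
```

```bash
python3 yaw.py
```

```text
yaw 2.873570175675604 pitch z [ 0.0023  0.0035 -1.    ] F [0.5 1.8 5. ] M [ 0.53 -0.19 -0.05] j [0.47 0.22 0.15 1.49 0.   0.74] [495.9 329.3 332.7] 15.8
```

move_arm(moves=[[[0, 0, -0.06, 0, 0, 0, -1], [0, 0, -0.06, 0, 0, 0, -1], [0, 0, 0, 0, 0, 0, -1], [0, 0, 0, 0, 0, 0, -1]]])

```text
clock: 16.3
position: [496.0, 329.3, 332.7]
tcp_rot: [0.001, 0.075, 0.997, 0.002]
wrist_force: [0.1, 3.0, 6.5]
finger_gap: 16.8
gripper_force: 60.1
```

```bash
python3 yaw.py; python3 look.py w8 latch_mouth
python3 - <<'E'
from meas import *
w=pickle.load(open('w8.pkl','rb'))
S=w['state'];q=S['tcp_rot'];Rw=R.from_quat([q[1],q[2],q[3],q[0]]).as_matrix();p=S['position']
print(bar(w,proj(w,p+Rw@[0,0,150]),p[2]-150), np.degrees(np.arctan2(Rw[1,0],Rw[0,0])))
E
```

```text
yaw 2.9908457700531885 pitch z [ 0.0021  0.004  -1.    ] F [0.1 3.  6.5] M [ 0.57 -0.2  -0.76] j [0.47 0.22 0.15 1.49 0.   0.62] [496.  329.3 332.7] 16.3
[496.  329.3 332.7] 16.3
latch_mouth [([179.3, 308.2], 0.65)]
(array([493.7, 330. , 182.7]), np.float64(70.8), np.float64(169.3)) 171.3628397986024
```

View pics/w8.png

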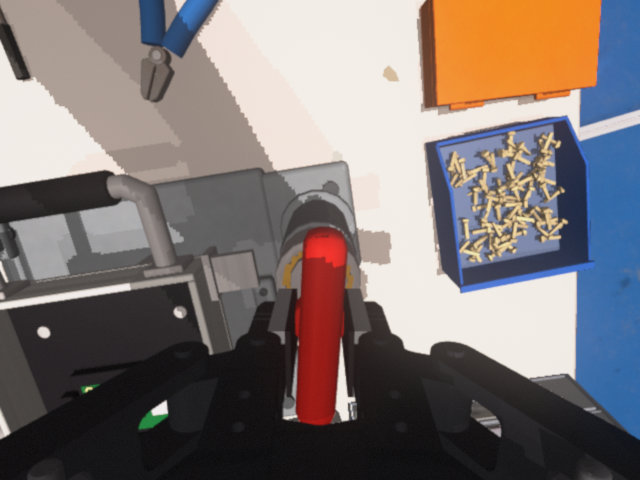

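The wrist view shows the key in the latch head, its bar turned to about 169°. Torque has risen to 0.76 Nm, so the latch is on its free stop. I relax the twist, release, rise and turn the tool back for the handle.

move_arm(moves=[[[0, 0, 0.05, 0, 0, 0, -1], [0, 0, 0, 0, 0, 0, 0.2], [0, 0, 0, 0, 0, 0, 0.2], [0, 0, 0, 0, 0, 0, 0.2], [0, 0, 0, 0, 0, -10, 0.2], [0, 0, 0, 0, 0, -20, 0.2], [0, 0, 0, 0, 0, -40, 0.2], [0, 0, 0, 0, 0, 0, 0.2]]])

```text
clock: 17.4
position: [496.2, 328.9, 406.4]
tcp_rot: [0.004, 0.098, 0.995, 0.002]
wrist_force: [-0.1, -0.2, 0.2]
finger_gap: 51.2
gripper_force: 0.0
```

move_arm(moves=[[[0, 0, 0.17, 0, 0, 0, -0.1], [0, 0, 0.17, 0, 0, 0, -0.1], [0, 0, 0.17, 0, 0, 0, -0.1], [0, 0, 0.17, 0, 0, 0, -0.1], [0, 0, 0.17, 0, 0, 0, -0.1], [0, 0, 0.17, 0, 0, 0, -0.1], [0, 0, 0.17, 0, 0, 0, -0.1], [0, 0, 0.17, 0, 0, 0, -0.1]]])

```text
clock: 18.4
position: [495.6, 328.5, 400.7]
tcp_rot: [-0.0, 0.704, 0.71, -0.0]
wrist_force: [-0.3, -1.1, 0.2]
finger_gap: 38.0
gripper_force: 0.0
```

move_arm(moves=[[[0, 0, 0, -41, -18, 0, -0.1], [0, 0, 0, -41, -18, 0, -0.1], [0, 0, 0, -41, -18, 0, -0.1], [0, 0, 0, 0, 0, 0, -0.1], [0, 0, 0, 0, 0, 0, -0.1]]])

```text
clock: 19.02
position: [443.6, 204.9, 401.2]
tcp_rot: [-0.0, 0.702, 0.712, 0.0]
wrist_force: [-0.2, 0.2, -0.1]
finger_gap: 38.5
gripper_force: 0.0
```

```bash
python3 yaw.py; python3 look.py w9 cradle_handle key_collar latch_mouth
python3 - <<'E'
from meas import *
w=pickle.load(open('w9.pkl','rb'))
print(w['state']['finger_gap'],'handle px',proj(w,(441.7,207.5,111)))
# dark bar x-extent: sample a row of world points along x at z=111, y=207.5 / 225
for y in (207.5,225,230):
    print(y,[int(w['color'][tuple(np.round(proj(w,(x,y,111))).astype(int)[::-1])].sum()) for x in range(420,470,3)])
E
```

```text
yaw 1.5853996096065035 pitch z [ 4.e-04  6.e-04 -1.e+00] F [-0.2  0.2 -0.1] M [-0.03 -0.04  0.03] j [ 0.3  -0.05 -0.    1.61  0.    1.85] [443.6 204.9 401.2] 19.025
[443.6 204.9 401.2] 19.025
cradle_handle [([316.6, 230.2], 0.59)]
key_collar [([418.8, 20.4], 0.82)]
latch_mouth []
38.47828579981328 handle px [315.11081604 231.91253253]
207.5 [432, 435, 433, 430, 431, 140, 139, 146, 140, 133, 213, 299, 297, 294, 288, 291, 287]
225 [690, 682, 685, 590, 626, 169, 194, 219, 170, 148, 211, 346, 345, 343, 342, 342, 336]
230 [692, 691, 692, 691, 683, 176, 200, 226, 197, 172, 218, 347, 349, 346, 345, 344, 342]
```

move_arm(grip_force=25, moves=[[[0, 0, 0, 2.5, -1.6, 45, -0.1], [0, 0, 0, 0, 0, 45, -0.1], [0, 0, 0, 0, 0, 30, -0.1], [0, 0, 0, 0, 0, 15, -0.1], [0, 0, 0, 0, 0, 0, -0.1], [0, 0, 0, 0, 0, 0, -1], [0, 0, 0, 0, 0, 0, -1], [0, 0, 0, 0, 0, 0, -1]]])

```text
clock: 20.23
position: [441.3, 207.5, 268.0]
tcp_rot: [-0.001, 0.702, 0.712, 0.0]
wrist_force: [-5.6, 0.8, 4.0]
finger_gap: 15.9
gripper_force: 24.8
```

move_arm(moves=[[[0, 0, 0, 0, 0.5, -6.5, -1], [0, 0, 0, 0, 0.8, -6.4, -1], [0, 0, 0, 0, 1.1, -6.4, -1], [0, 0, 0, 0, 1.4, -6.4, -1], [0, 0, 0, 0, 0, 0, -1]]])

```text
clock: 20.85
position: [444.8, 207.5, 292.5]
tcp_rot: [-0.001, 0.702, 0.713, -0.001]
wrist_force: [-6.0, 2.5, -0.6]
finger_gap: 16.3
gripper_force: 24.9
```

move_arm(moves=[[[0, 0, 0, 0, 1.8, -6.2, -1], [0, 0, 0, 0, 2.0, -6.2, -1], [0, 0, 0, 0, 2.4, -6, -1], [0, 0, 0, 0, 2.6, -6, -1], [0, 0, 0, 0, 2.9, -5.8, -1], [0, 0, 0, 0, 3.3, -5.7, -1], [0, 0, 0, 0, 3.5, -5.4, -1], [0, 0, 0, 0, 3.8, -5.3, -1]]])

```text
clock: 21.85
position: [464.7, 207.7, 338.5]
tcp_rot: [-0.004, 0.701, 0.713, -0.004]
wrist_force: [-13.9, 1.5, 1.8]
finger_gap: 16.1
gripper_force: 24.5
```

```bash
cat > ang.py <<'E'
from meas import *
import sys
S=ctrl.sense(); p=S['position']; dx=571.8-p[0]; dz=p[2]-157-105
print('clock',S['clock'],'tcp',p.round(1),'theta by arm',np.arctan2(dz,dx)-.046,'F',S['wrist_force'].round(1),S['finger_gap'])
P={n:shot(n) for n in('scene','top','wrist')}
for n in('pointer_tip','index_mark','cradle_handle','driver_board'):
    o=[];tx=''
    for k,c in P.items():
        r=[d for d in ctrl.place_of(c,n) if d['conf']>.4]
        if r: o.append((c,r[0]['point'])); tx+=f" {k}{np.round(r[0]['point'],1)} {r[0]['conf']:.2f}"
    if len(o)>1:
        X=tri(o); d=X-[571.8,207,105]; print(n,X.round(1),'ang',np.arctan2(d[2],-d[0]).round(3),'r',np.hypot(d[0],d[2]).round(1),[np.linalg.norm(proj(c,X)-u).round(1) for c,u in o],tx)
    else: print(n,tx)
pickle.dump(P,open('ang.pkl','wb')); save(P['wrist'],'aw.png')
E
python3 ang.py
```

```text
clock 21.85 tcp [464.7 207.7 338.5] theta by arm 0.574549437822391 F [-13.9   1.5   1.8] 16.122595856802597
pointer_tip [477.3 117.9 159. ] ang 0.519 r 108.9 [np.float64(1.9), np.float64(1.9)]  scene[284.1 191.6] 0.60 top[272.9 250.7] 0.82
index_mark [519.5 163.5 116.6] ang 0.218 r 53.5 [np.float64(5.2), np.float64(23.6), np.float64(128.2)]  scene[285.3 188.4] 0.63 top[278.3 246.3] 0.57 wrist[523.6 269.7] 0.43
cradle_handle [465.7 206.7 180.1] ang 0.616 r 130.0 [np.float64(2.2), np.float64(3.3), np.float64(7.3)]  scene[261.2 166.5] 0.55 top[238.5 248.8] 0.57 wrist[317.8 326.1] 0.93
driver_board [563.5 212.6  93.6] ang -0.941 r 14.1 [np.float64(1.1), np.float64(1.7), np.float64(4.6)]  scene[296.7 179.5] 0.56 top[240.7 216.7] 0.47 wrist[498.  254.1] 0.86
```

move_arm(moves=[[[0, 0, 0, 0, 1.6, -2.8, -1], [0, 0, 0, 0, 1.6, -2.8, -1], [0, 0, 0, 0, 0, 0, -1], [0, 0, 0, 0, 0, 0, -1], [0, 0, 0, 0, 0, 0, -1], [0, 0, 0, 0, 0, 0, -1], [0, 0, 0, 0, 0, 0, -1], [0, 0, 0, 0, 0, 0, -1]]])

```text
clock: 23.6
position: [468.4, 207.8, 345.0]
tcp_rot: [-0.003, 0.701, 0.713, -0.003]
wrist_force: [-13.3, 1.4, 3.6]
finger_gap: 15.9
gripper_force: 24.5
```

```bash
python3 ang.py
```

```text
clock 23.6 tcp [468.4 207.8 345. ] theta by arm 0.6302969503800221 F [-13.3   1.4   3.6] 15.874185534058595
pointer_tip [481.1 119.  162.2] ang 0.562 r 107.3 [np.float64(0.7), np.float64(0.7)]  scene[282.7 190.3] 0.74 top[273.3 246.7] 0.56
index_mark [481.4 101.8 178.8] ang 0.685 r 116.7 [np.float64(0.4), np.float64(0.4)]  scene[286.4 189.3] 0.62 top[279.3 247.1] 0.60
cradle_handle [464.7 198.1 198.3] ang 0.717 r 142.1 [np.float64(1.9), np.float64(2.0)]  scene[261.9 163.3] 0.73 top[240.  249.7] 0.74
driver_board [565.9 213.6  86.6] ang -1.259 r 19.4 [np.float64(4.0), np.float64(4.3), np.float64(9.6)]  scene[295.  182.4] 0.46 top[239.8 213.8] 0.62 wrist[488.7 251.9] 0.92
```

move_arm(moves=[[[0, 0, 0, 0, -2, 0, -0.1], [0, 0, 0, 0, 0, 0, -0.1], [0, 0, 0, 0, 0, -15, -0.1], [0, 0, 0, 0, 0, -35, -0.1], [0, 0, 0, -35, 5, -40, -0.1], [0, 0, 0, -35, 10, -35, -0.1], [0, 0, 0, -30, 5, 0, -0.1], [0, 0, 0, 0, 0, 0, -0.1]]])

```text
clock: 25.35
position: [491.4, 106.2, 471.3]
tcp_rot: [0.002, 0.703, 0.711, 0.001]
wrist_force: [-0.9, 0.6, -0.5]
finger_gap: 38.2
gripper_force: 0.0
```

```bash
python3 look.py w10 pointer_tip index_mark driver_board cradle_handle
```

```text
[491.4 106.2 471.3] 25.35
pointer_tip [([298.5, 216.7], 0.65)]
index_mark [([300.6, 232.2], 0.59), ([375.5, 97.3], 0.33)]
driver_board [([405.4, 84.8], 0.74)]
cradle_handle [([278.7, 67.4], 0.82), ([417.8, 91.6], 0.64)]
```

move_arm(moves=[[[0, 0, 0, -45, 0, 0, -0.1], [0, 0, 0, -45, 0, 0, -0.1], [0, 0, 0, 0, 0, 0, -0.1]]])

```text
clock: 25.98
position: [492.0, 16.6, 468.7]
tcp_rot: [-0.0, 0.703, 0.711, -0.0]
wrist_force: [-0.3, 0.5, -0.3]
finger_gap: 38.4
gripper_force: 0.0
```

```bash
python3 look.py w11 pointer_tip index_mark driver_board cradle_handle
python3 - <<'E'
from h import *
o=[]
for f in('w10','w11'):
    w=pickle.load(open(f+'.pkl','rb')); u=proj(w,(480,108,170)); print(u)
    o.append(cv2.resize(cv2.getRectSubPix(w['color'],(100,100),tuple(map(float,u))),(400,400),interpolation=cv2.INTER_CUBIC))
cv2.imwrite('pics/idx.png',cv2.cvtColor(np.hstack(o),cv2.COLOR_RGB2BGR))
E
```

```text
[492.   16.6 468.7] 25.975
pointer_tip [([299.9, 78.3], 0.76), ([407.2, 311.5], 0.24)]
index_mark [([301.5, 97.6], 0.78)]
driver_board []
cradle_handle []
[299.85598178 228.63956404]
[301.0860707   89.95195009]
```

View pics/idx.png

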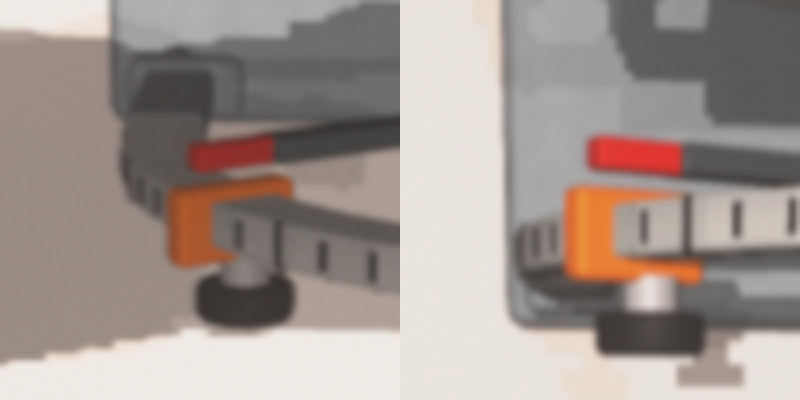

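The crop shows the red pointer tip (left 230,152; right 635,155) beside the orange index (230,220; 630,232), near enough but still to be quantified.

Run:
```python
from h import *
a,b,w1,w2=[pickle.load(open(f'w{i}.pkl','rb')) for i in(10,11,1,2)]
for n,u,v in(('ptip',(298.5,216.7),(299.9,78.3)),('idx',(300.6,232.2),(301.5,97.6))):
    X=tri([(a,u),(b,v)]);d=X-[571.8,207,105];print(n,X.round(1),np.arctan2(d[2],-d[0]),np.hypot(d[0],d[2]))
# predicted pixels for angles; tips' left ends in crops
for th in(.55,.6,.63,.66,.7):
    r=113;X=lambda y:(571.8-r*np.cos(th),y,105+r*np.sin(th))
    print(th,[proj(c,X(y)).round(1) for c in(a,b) for y in(115,103)])
# measured left ends in px (crop origin = centre-49.5, scale 4)
for c,ctr,x0 in((a,(299.86,228.64),0),(b,(301.09,89.95),400)):
    f=lambda q:np.array([(q[0]-x0)/4-49.5-.375+ctr[0],q[1]/4-49.5-.375+ctr[1]]).round(1)
    print('tip end',f((x0+188,158)),'idx end',f((x0+(170 if x0==0 else 167),225)))
```

```text
ptip [479.  115.4 165.1] 0.5746776563879923 110.61722710469533
idx [480.1 104.  163.9] 0.5710318250738621 108.94966255467774
0.55 [array([293.7, 216.9]), array([293.8, 233.5]), array([294.3,  79.1]), array([294.4,  99.1])]
0.6 [array([297.8, 218.3]), array([297.8, 235.2]), array([298.8,  78.2]), array([298.8,  98.5])]
0.63 [array([300.5, 219.2]), array([300.5, 236.2]), array([301.8,  77.6]), array([301.8,  98.2])]
0.66 [array([303.3, 220. ]), array([303.3, 237.3]), array([304.9,  77.1]), array([304.9,  97.9])]
0.7 [array([307.4, 221.2]), array([307.4, 238.6]), array([309.5,  76.4]), array([309.3,  97.5])]
tip end [297.  218.3] idx end [292.5 235. ]
tip end [298.2  79.6] idx end [293.   96.3]
```

The pointer is at about 0.61 rad and the index at 0.59–0.63 rad, so they agree within tolerance. It has been still for several seconds. Now I grip the handle again and lower it.

move_arm(moves=[[[0, 0, 0, 48, 0, 0, -0.1], [0, 0, 0, 48, -5, 0, -0.1], [0, 0, 0, 48, -8, 10, -0.1], [0, 0, 0, 47, -8, 25, -0.1], [0, 0, 0, 0, 0, 30, -0.1], [0, 0, 0, 0, 0, 0, -0.1]]])

```text
clock: 26.98
position: [466.7, 210.0, 401.1]
tcp_rot: [-0.002, 0.701, 0.713, -0.003]
wrist_force: [-0.3, -0.5, 0.4]
finger_gap: 38.3
gripper_force: 0.0
```

```bash
python3 look.py w12 cradle_handle driver_board;python3 - <<'E'
from h import *
w=pickle.load(open('w12.pkl','rb'))
for y in (207.5,225):
    print(y,[(x,int(w['color'][tuple(np.round(proj(w,(x,y,185))).astype(int)[::-1])].sum())) for x in range(450,496,3)])
E
```

```text
[466.7 210.  401.1] 26.975
cradle_handle [([322.2, 272.1], 0.93)]
driver_board [([458.6, 231.0], 0.64), ([474.9, 243.2], 0.34)]
207.5 [(450, 426), (453, 427), (456, 478), (459, 229), (462, 122), (465, 126), (468, 133), (471, 120), (474, 103), (477, 286), (480, 276), (483, 283), (486, 341), (489, 305), (492, 316), (495, 311)]
225 [(450, 430), (453, 429), (456, 425), (459, 245), (462, 130), (465, 130), (468, 135), (471, 124), (474, 114), (477, 287), (480, 287), (483, 285), (486, 319), (489, 310), (492, 315), (495, 324)]
```

move_arm(moves=[[[0, 0, 0, -2, 0.8, 25, -0.1], [0, 0, 0, 0, 0, 25, -0.1], [0, 0, 0, 0, 0, 10, -0.1], [0, 0, 0, 0, 0, 0, -0.1], [0, 0, 0, 0, 0, 0, -1], [0, 0, 0, 0, 0, 0, -1], [0, 0, 0, 0, 0, 0, -1]]])

```text
clock: 28.0
position: [467.5, 206.6, 345.8]
tcp_rot: [-0.001, 0.702, 0.712, -0.001]
wrist_force: [-6.9, -1.0, 4.6]
finger_gap: 16.1
gripper_force: 26.3
```

move_arm(moves=[[[0, 0, 0, 0, -3.8, 5.3, -1], [0, 0, 0, 0, -3.5, 5.4, -1], [0, 0, 0, 0, -3.3, 5.7, -1], [0, 0, 0, 0, -2.9, 5.8, -1], [0, 0, 0, 0, -2.6, 6, -1], [0, 0, 0, 0, -2.4, 6, -1], [0, 0, 0, 0, -2.0, 6.2, -1], [0, 0, 0, 0, -1.8, 6.2, -1]]])

```text
clock: 29.0
position: [445.9, 206.4, 300.0]
tcp_rot: [-0.0, 0.702, 0.712, 0.0]
wrist_force: [-4.8, -1.4, 7.2]
finger_gap: 16.1
gripper_force: 28.3
```

move_arm(moves=[[[0, 0, 0, 0, -1.4, 6.2, -1], [0, 0, 0, 0, -1.1, 6.2, -1], [0, 0, 0, 0, -0.8, 5, -1], [0, 0, 0, 0, -0.5, 3, -1], [0, 0, 0, 0, 0, 0, -1]]])

```text
clock: 29.62
position: [442.1, 206.4, 278.6]
tcp_rot: [-0.001, 0.702, 0.712, -0.0]
wrist_force: [-5.7, -1.0, 3.7]
finger_gap: 15.9
gripper_force: 28.7
```

move_arm(moves=[[[0, 0, 0, 0, 0, 2, -1], [0, 0, 0, 0, 0, 2, -1], [0, 0, 0, 0, 0, 1.5, -1], [0, 0, 0, 0, 0, 1.5, -1], [0, 0, 0, 0, 0, 0, -1]]])

```text
clock: 30.25
position: [441.7, 206.4, 271.6]
tcp_rot: [-0.001, 0.702, 0.712, -0.001]
wrist_force: [-6.8, -0.6, 4.4]
finger_gap: 15.8
gripper_force: 29.1
```

move_arm(moves=[[[0, 0, 0, 0, 0, 1.5, -1], [0, 0, 0, 0, 0, 1.5, -1], [0, 0, 0, 0, 0, 1.5, -1], [0, 0, 0, 0, 0, 1.5, -1], [0, 0, 0, 0, 0, 0, -1]]])

```text
clock: 30.88
position: [441.5, 206.4, 268.7]
tcp_rot: [-0.001, 0.702, 0.713, -0.0]
wrist_force: [-12.6, -3.5, 17.1]
finger_gap: 16.2
gripper_force: 30.6
```

The cradle is pressing on its rest. I release the handle, rise, and check the cradle and the key.

move_arm(moves=[[[0, 0, 0, 0, 0, 0, -0.1], [0, 0, 0, 0, 0, 0, -0.1], [0, 0, 0, 0, 0, 0, -0.1], [0, 0, 0, 0, 0, -25, -0.1], [0, 0, 0, 0, 0, -45, -0.1], [0, 0, 0, 0, 0, -60, 0.2], [0, 0, 0, 0, 25, -20, 0.2], [0, 0, 0, 0, 0, 0, 0.2]]])

```text
clock: 31.88
position: [469.3, 206.7, 415.9]
tcp_rot: [0.001, 0.702, 0.712, 0.002]
wrist_force: [-0.1, -0.3, 0.1]
finger_gap: 50.8
gripper_force: 0.0
```

```bash
python3 yaw.py; python3 look.py w13 cradle_handle key_collar pointer_tip driver_board
python3 - <<'E'
from meas import *
w=pickle.load(open('w13.pkl','rb'))
print(proj(w,(496.4,329.5,178.5)),proj(w,(441.7,207.5,111)))
print(bar(w,proj(w,(496.4,329.5,178.5)),180))
print([(x,int(w['color'][tuple(np.round(proj(w,(x,207.5,111))).astype(int)[::-1])].sum())) for x in range(423,465,3)])
E
```

```text
yaw 1.5850174106517647 pitch z [ 0.0042  0.0011 -1.    ] F [-0.1 -0.3  0.1] M [0.01 0.05 0.05] j [ 0.28  0.02  0.09  1.64 -0.    1.84] [469.3 206.7 415.9] 31.875
[469.3 206.7 415.9] 31.875
cradle_handle [([275.5, 228.5], 0.56)]
key_collar [([364.0, 34.2], 0.87), ([357.8, 40.5], 0.19)]
pointer_tip [([303.5, 343.5], 0.95)]
driver_board [([455.8, 220.7], 0.69)]
[378.46489771   5.67387791] [276.85475901 229.15531774]
(array([496.1, 324.9, 180. ]), np.float64(64.9), np.float64(176.7))
[(423, 431), (426, 434), (429, 430), (432, 403), (435, 148), (438, 168), (441, 182), (444, 142), (447, 131), (450, 353), (453, 423), (456, 272), (459, 299), (462, 300)]
```

move_arm(moves=[[[0, 0, 0, 30, 12, 0, 0.2], [0, 0, 0, 30, 12, 0, 0.2], [0, 0, 0, 0, 0, 0, 0.2]]])

```text
clock: 32.5
position: [490.6, 268.3, 412.1]
tcp_rot: [-0.001, 0.701, 0.713, -0.001]
wrist_force: [-0.7, -0.5, 0.4]
finger_gap: 51.1
gripper_force: 0.0
```

```bash
python3 yaw.py; python3 look.py w14 key_collar
python3 - <<'E'
from meas import *
w=pickle.load(open('w14.pkl','rb'))
u=proj(w,(496.4,329.5,180));print(u)
for z in (178.5,183):print(bar(w,u,z))
E
```

```text
yaw 1.588182024456011 pitch z [-3.1e-03 -9.0e-04 -1.0e+00] F [-0.7 -0.5  0.4] M [-0.03 -0.01  0.06] j [0.38 0.14 0.22 1.65 0.   1.93] [490.6 268.3 412.1] 32.5
[490.6 268.3 412.1] 32.5
key_collar [([328.7, 141.3], 0.68)]
[333.52100766 142.70915545]
(array([494.9, 329.5, 178.5]), np.float64(69.9), np.float64(160.0))
(array([494.8, 329.6, 183. ]), np.float64(68.4), np.float64(160.0))
```

move_arm(moves=[[[0, 0, 0, 30.5, 3, 0, 0.2], [0, 0, 0, 30.5, 3, 0, 0.2], [0, 0, -0.173, 0, 0, 0, 0.2], [0, 0, -0.173, 0, 0, 0, 0.2], [0, 0, -0.173, 0, 0, 0, 0.2], [0, 0, -0.173, 0, 0, 0, 0.2], [0, 0, -0.173, 0, 0, 0, 0.2], [0, 0, -0.173, 0, 0, 0, 0.2]]])

```text
clock: 33.6
position: [495.7, 327.0, 414.1]
tcp_rot: [-0.0, 0.254, 0.967, -0.0]
wrist_force: [-0.2, 0.2, -0.3]
finger_gap: 51.4
gripper_force: 0.0
```

move_arm(moves=[[[0, 0, -0.173, 0, 0, 0, 0.2], [0, 0, 0, 0, 0, 0, 0.2], [0, 0, 0, 0, 0, 0, 0.2]]])

```text
clock: 33.98
position: [495.9, 327.5, 414.1]
tcp_rot: [-0.0, 0.173, 0.985, -0.0]
wrist_force: [0.8, -0.2, 0.3]
finger_gap: 51.2
gripper_force: 0.0
```

```bash
python3 yaw.py
```

```text
yaw 2.7937845053819035 pitch z [-3.e-04 -3.e-04 -1.e+00] F [ 0.8 -0.2  0.3] M [ 0.   -0.02  0.02] j [ 0.47  0.24  0.33  1.66 -0.    0.82] [495.9 327.5 414.1] 33.975
```

move_arm(grip_force=60, moves=[[[0, 0, 0, 0.7, 1.8, 30, 0.2], [0, 0, 0, 0, 0, 30, 0.2], [0, 0, 0, 0, 0, 20, 0.2], [0, 0, 0, 0, 0, 0, 0.2], [0, 0, 0, 0, 0, 0, -1], [0, 0, 0, 0, 0, 0, -1], [0, 0, 0, 0, 0, 0, -1], [0, 0, 0, 0, 0, 0, -1]]])

```text
clock: 34.98
position: [496.3, 330.0, 336.0]
tcp_rot: [0.001, 0.172, 0.985, 0.001]
wrist_force: [-0.9, -1.3, 6.5]
finger_gap: 17.0
gripper_force: 58.7
```

```bash
python3 yaw.py
```

```text
yaw 2.79658741119703 pitch z [ 0.0028  0.001  -1.    ] F [-0.9 -1.3  6.5] M [-0.27  0.13 -0.02] j [ 0.47  0.23  0.16  1.5  -0.    0.82] [496.3 330.  336. ] 34.975
```

move_arm(moves=[[[0, 0, 0.16, 0, 0, 0, -1], [0, 0, 0.16, 0, 0, 0, -1], [0, 0, 0.16, 0, 0, 0, -1], [0, 0, 0.16, 0, 0, 0, -1], [0, 0, 0.16, 0, 0, 0, -1], [0, 0, 0.16, 0, 0, 0, -1], [0, 0, 0.16, 0, 0, 0, -1], [0, 0, 0.1, 0, 0, 0, -1]]])

```text
clock: 35.98
position: [496.0, 329.6, 336.1]
tcp_rot: [0.001, 0.706, 0.708, 0.001]
wrist_force: [-1.6, -2.8, 6.7]
finger_gap: 17.2
gripper_force: 58.8
```

move_arm(moves=[[[0, 0, 0.07, 0, 0, 0, -1], [0, 0, 0.07, 0, 0, 0, -1], [0, 0, 0, 0, 0, 0, -1], [0, 0, 0, 0, 0, 0, -1]]])

```text
clock: 36.48
position: [496.1, 329.6, 336.1]
tcp_rot: [0.001, 0.753, 0.658, 0.001]
wrist_force: [-0.9, -2.2, 5.7]
finger_gap: 17.0
gripper_force: 58.8
```

```bash
python3 yaw.py
```

```text
yaw 1.4364368104375287 pitch z [ 2.1e-03 -4.0e-04 -1.0e+00] F [-0.9 -2.2  5.7] M [-0.61  0.31  0.01] j [ 0.47  0.23  0.16  1.5  -0.    2.18] [496.1 329.6 336.1] 36.475
```

move_arm(moves=[[[0, 0, 0.06, 0, 0, 0, -1], [0, 0, 0.04, 0, 0, 0, -1], [0, 0, 0, 0, 0, 0, -1], [0, 0, 0, 0, 0, 0, -1]]])

```text
clock: 36.98
position: [495.8, 329.7, 336.1]
tcp_rot: [0.001, 0.784, 0.62, 0.0]
wrist_force: [-2.8, -2.5, 7.0]
finger_gap: 17.2
gripper_force: 59.0
```

```bash
python3 yaw.py
```

```text
yaw 1.3380698121987518 pitch z [ 1.6e-03 -4.0e-04 -1.0e+00] F [-2.8 -2.5  7. ] M [-0.68  0.48  0.39] j [ 0.47  0.23  0.16  1.5  -0.    2.28] [495.8 329.7 336.1] 36.975
```

move_arm(moves=[[[0, 0, 0.05, 0, 0, 0, -1], [0, 0, 0, 0, 0, 0, -1], [0, 0, 0, 0, 0, 0, -1]]])

```text
clock: 37.35
position: [495.6, 329.8, 336.1]
tcp_rot: [0.001, 0.799, 0.601, 0.0]
wrist_force: [-2.7, -2.5, 7.3]
finger_gap: 16.9
gripper_force: 60.8
```

```bash
python3 yaw.py
```

```text
yaw 1.2895476602070244 pitch z [ 1.2e-03 -7.0e-04 -1.0e+00] F [-2.7 -2.5  7.3] M [-0.69  0.59  0.75] j [ 0.47  0.23  0.16  1.5  -0.    2.33] [495.6 329.8 336.1] 37.35
```

Torque climbs in proportion to the turn, so the latch is on its locked stop. I relax, release, retreat and check.

move_arm(moves=[[[0, 0, -0.09, 0, 0, 0, -1], [0, 0, 0, 0, 0, 0, 0.2], [0, 0, 0, 0, 0, 0, 0.2], [0, 0, 0, 0, 0, 0, 0.2], [0, 0, 0, 0, 0, -15, 0.2], [0, 0, 0, 0, 0, -30, 0.2], [0, 0, 0, 0, 0, -45, 0.2], [0, 0, 0, 0, 0, 0, 0.2]]])

```text
clock: 38.35
position: [496.5, 330.3, 430.6]
tcp_rot: [0.001, 0.772, 0.635, 0.005]
wrist_force: [-0.2, 0.7, 0.7]
finger_gap: 51.3
gripper_force: 0.0
```

move_arm(moves=[[[0, 0, -0.15, -35, 0, 0, 0.2], [0, 0, -0.1, -35, 0, 0, 0.2], [0, 0, 0, 0, 0, 0, 0.2], [0, 0, 0, 0, 0, 0, 0.2]]])

```text
clock: 38.85
position: [487.8, 260.9, 424.1]
tcp_rot: [-0.0, 0.687, 0.726, 0.0]
wrist_force: [-0.1, -0.4, -1.0]
finger_gap: 51.2
gripper_force: 0.0
```

```bash
python3 yaw.py; python3 look.py w15 key_collar latch_mouth driver_board cradle_handle
python3 - <<'E'
from meas import *
w=pickle.load(open('w15.pkl','rb'))
u=proj(w,(496.4,329.5,180));print(u,'collar expected',proj(w,(496.4,329.5,128)))
for z in (178.5,183):print(bar(w,u,z))
print([(x,int(w['color'][tuple(np.clip(np.round(proj(w,(x,207.5,111))).astype(int)[::-1],0,[479,639]))].sum())) for x in range(423,465,3)])
t=shot('top');s=shot('scene')
for n in('driver_board','pointer_tip'):
  for p in(s,t):print(n,[(np.round(d['point'],1).tolist(),round(d['conf'],2)) for d in ctrl.place_of(p,n)][:1])
E
```

```text
yaw 1.625756442412347 pitch z [ 0.e+00  7.e-04 -1.e+00] F [-0.1 -0.4 -1. ] M [-0.06  0.02 -0.04] j [0.37 0.13 0.22 1.67 0.   1.89] [487.8 260.9 424.1] 38.85
[487.8 260.9 424.1] 38.85
key_collar [([337.1, 128.1], 0.71), ([122.4, 12.1], 0.45)]
latch_mouth []
driver_board [([422.7, 288.8], 0.92)]
cradle_handle [([252.7, 293.0], 0.94)]
[342.23158139 128.65489529] collar expected [337.62150896 129.49284236]
(array([496. , 330.7, 178.5]), np.float64(70.1), np.float64(90.8))
(array([495.8, 330.6, 183. ]), np.float64(68.6), np.float64(90.8))
[(423, 463), (426, 231), (429, 229), (432, 230), (435, 115), (438, 113), (441, 123), (444, 120), (447, 122), (450, 230), (453, 475), (456, 453), (459, 281), (462, 331)]
driver_board [([299.8, 177.4], 0.5)]
driver_board [([240.1, 213.4], 0.81)]
pointer_tip [([278.6, 209.8], 0.79)]
pointer_tip [([244.9, 214.2], 0.75)]
```

```bash
python3 -c "
from bench import ctrl
print(ctrl.hand_in())"
```

```text
the job is handed in; nothing more can be done
None
```

I handed the job in at about 39 s: by camera and force readings the cradle was held at the set index (about 0.61 rad) for over a second, is back level and latched, and the key is seated in the latch, but hand-in gave no verdict.

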